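# Change the incubator over to pots and lock it

### The job

Turn the incubator's latch knob a quarter turn to release the lid and open the lid right up; lift the tube plate level and straight up off its two pins and lay it flat in the middle of the grey mat. Then stand every small white sample pot (coloured caps) from the bench upright on the chamber floor (two to four of them), shut the lid fully and turn the knob back to lock it. Leave the brown bottle, the tip box and the beaker where they are.

Things in the scene. Friction and masses are not known exactly. Their poses are not given: they have to be found in the camera images.
- incubator: white bench incubator, an open-topped box bolted down: 144 mm (own x) by 224 mm (own y), rim 95 mm above the bench, walls 12 mm. Origin under its centre at bench level; own -x is its front, where the lid's handle sticks out. A steel keeper juts 14 mm inward from the middle of the front wall just under the rim (40 mm wide)
- chamber_floor (a point): centre of the incubator's chamber floor, 41 mm above the bench; axes as the incubator's. The chamber is 120 mm (x) by 200 mm (y) inside and 54 mm deep. Two steel locating pins, 8 mm in diameter, stand 30 mm up from the floor at own x = 0, y = +85 and -85 mm
- lid (a joint): angle of the teal lid, rad: 0 shut, 1.75 fully open (leaning a little back). The lid is a plate 12 mm thick over the whole top, hinged along the incubator's rear (+x) top edge. Its hinge is stiff (0.5 N m; with the lid's weight up to 0.8 N m), so the lid stays at whatever angle it is left
- lid_hinge (a point): point on the lid's hinge axis, in the middle of the incubator's rear top edge, 95 mm above the bench; the axis runs along the incubator's own y
- lid_handle (a point): centre of the grip of the lid's handle: a black tab 26 mm wide (along the hinge axis), 12 mm thick, sticking 45 mm straight out of the lid's front edge. This point is 28 mm out from that edge, 172 mm from the hinge axis along the lid, and 6 mm above the plane of the lid's underside (which holds the axis). It moves with the lid
- knob (a joint): angle of the cam-latch knob on the lid, rad: 0 locked, 1.57 released; grows clockwise seen from above the shut lid. Stops at both ends; friction 0.04 N m. Its steel tongue under the lid catches under the keeper when locked and is clear when released: locked, the lid can be neither opened nor shut. It turns back only with the lid fully shut
- knob_grip (a point): point on the knob's axis at the height to grip it, 29 mm above the lid's top (136 mm above the bench, lid shut). The grip is a red bar 38 mm long, 14 mm wide, topping out 9 mm above this point, on a disc 40 mm across and 8 mm thick. Locked, the bar lies along the incubator's own x, white mark to the front; released, along its y. The frame turns with the knob, own x along the bar
- plate_grip (a point): middle of the tube plate's black upright handle, 30 mm above the plate's underside; own z up. Handle: 12 mm thick (own x), 44 mm long (own y), top 43 mm above the underside. Plate: aluminium, 80 (x) by 190 (y) by 8 mm, 0.25 to 0.45 kg, centred under the handle. At the start it lies on the chamber floor, the pins through its two 10 mm holes at own y = +85 and -85 mm
- mat: grey parking mat fixed on the bench, 200 by 200 mm and 3 mm thick; origin at its centre at bench level
- pot1_center (a point): centre of a squat white sample pot with a red screw cap, an upright cylinder 34 mm in diameter and 34 mm tall with a heavy base, 60 g; its own z runs up through the cap. May be absent
- pot2_center (a point): centre of a squat white sample pot with a blue screw cap, an upright cylinder 34 mm in diameter and 34 mm tall with a heavy base, 60 g; its own z runs up through the cap. May be absent
- pot3_center (a point): centre of a squat white sample pot with a green screw cap, an upright cylinder 34 mm in diameter and 34 mm tall with a heavy base, 60 g; its own z runs up through the cap. May be absent
- pot4_center (a point): centre of a squat white sample pot with a black screw cap, an upright cylinder 34 mm in diameter and 34 mm tall with a heavy base, 60 g; its own z runs up through the cap. May be absent
- reagent: brown glass reagent bottle with a white cap, 42 mm in diameter, 78 mm tall, standing among the pots; not one of them. Origin at its foot
- tipbox: pink box of pipette tips with a clear lid, 85 by 120 by 56 mm; origin at its foot
- beaker: empty glass beaker, 60 mm in diameter, 70 mm tall; origin at its foot

How it is judged:
On the way, in this order (a step that is already met when the one before it is completed fails the run):
1. the knob is turned to released with the lid still shut (value of joint knob above 1.3 rad and value of joint lid below 0.1 rad), for 0.1 s.
2. the lid is open, at least 1.4 rad (value of joint lid above 1.4 rad), for 0.2 s.
3. the plate is lifted level and straight up clear of its pins (z of plate_grip in the frame of incubator above 0.105 m and horizontal distance between plate_grip and incubator below 0.02 m and angle between plate_grip's own z axis and vertical below 0.15 rad), for 0.05 s.
4. the plate lies on the mat and every pot stands in the chamber, the lid still open (x of pot1_center in the frame of incubator between -0.056 and 0.056 m and y of pot1_center in the frame of incubator between -0.096 and 0.096 m and z of pot1_center in the frame of incubator between 0.05 and 0.068 m and angle between each of pot1_center, pot2_center, pot3_center, pot4_center's own z axis and vertical below 0.2 rad and x of pot2_center in the frame of incubator between -0.056 and 0.056 m and y of pot2_center in the frame of incubator between -0.096 and 0.096 m and z of pot2_center in the frame of incubator between 0.05 and 0.068 m and x of pot3_center in the frame of incubator between -0.056 and 0.056 m and y of pot3_center in the frame of incubator between -0.096 and 0.096 m and z of pot3_center in the frame of incubator between 0.05 and 0.068 m and x of pot4_center in the frame of incubator between -0.056 and 0.056 m and y of pot4_center in the frame of incubator between -0.096 and 0.096 m and z of pot4_center in the frame of incubator between 0.05 and 0.068 m and horizontal distance between plate_grip and mat below 0.05 m and height (world z) of plate_grip below 0.041 m and angle between plate_grip's own z axis and vertical below 0.08 rad and value of joint lid above 1.2 rad), for 0.2 s.
5. the lid is shut (value of joint lid below 0.05 rad), for 0.2 s.
At the end, for the whole second after the job is handed in: Lid shut (below 0.05 rad) and knob locked (below 0.2 rad); every pot present stands upright (within 0.2 rad) on the chamber floor; the plate lies flat (within 0.08 rad) on the mat, its centre within 50 mm of the mat's centre; everything released and at rest (x of pot1_center in the frame of incubator between -0.056 and 0.056 m and y of pot1_center in the frame of incubator between -0.096 and 0.096 m and z of pot1_center in the frame of incubator between 0.05 and 0.068 m and angle between each of pot1_center, pot2_center, pot3_center, pot4_center's own z axis and vertical below 0.2 rad and x of pot2_center in the frame of incubator between -0.056 and 0.056 m and y of pot2_center in the frame of incubator between -0.096 and 0.096 m and z of pot2_center in the frame of incubator between 0.05 and 0.068 m and x of pot3_center in the frame of incubator between -0.056 and 0.056 m and y of pot3_center in the frame of incubator between -0.096 and 0.096 m and z of pot3_center in the frame of incubator between 0.05 and 0.068 m and x of pot4_center in the frame of incubator between -0.056 and 0.056 m and y of pot4_center in the frame of incubator between -0.096 and 0.096 m and z of pot4_center in the frame of incubator between 0.05 and 0.068 m and horizontal distance between plate_grip and mat below 0.05 m and height (world z) of plate_grip below 0.041 m and angle between plate_grip's own z axis and vertical below 0.08 rad and value of joint lid below 0.05 rad and value of joint knob below 0.2 rad); the robot touches nothing.
It fails at once if the plate is tipped by more than 0.4 rad (angle between plate_grip's own z axis and vertical above 0.4 rad).
It fails at once if the brown bottle is moved by more than 30 mm (distance of reagent from where it was at the start of the episode above 0.03 m).
It fails at once if the tip box is moved by more than 30 mm (distance of tipbox from where it was at the start of the episode above 0.03 m).
It fails at once if the beaker is moved by more than 30 mm (distance of beaker from where it was at the start of the episode above 0.03 m).
Of pot1, pot2, pot3, pot4 only 2 to 4 are there at a start; the rules pass over those that are not, and their reading is None.
At some moment in a run one of pot1, pot2, pot3, pot4 may be knocked a few centimetres aside while the robot is not near it.
It also fails if it takes over 210 s, if anything falls off the work surface, if the arm or the gripper's body presses on something with over 40 N, if the wrist force passes 120 N, or if a joint passes its speed limit or range.

### The arm

A 6-joint arm with a two-finger parallel gripper is mounted at the origin on the work surface. World frame = base frame: x ahead of the robot, y to its left, z up, the work surface at z = 0. Lengths are in m, angles in rad, forces in N, time in s.
With the tool pointing down it reaches from about 0.225 to 0.725 m from the base axis. Payload 3.1 kg.
Tool frame: the origin (TCP) lies between the finger pads; the fingertips stand 22 mm ahead of it and the grasp point (between the pads) lies 3 mm ahead of it (r.tips_ahead is the distance from the TCP to the fingertips, in m); z points along the fingers, y is the line along which they close (so a half turn about z gives the same grasp; the last joint's range is limited). The gripper opens to 85 mm and grips with 20 to 120 N. Pads are 22 mm wide; open, the fingers measure 114 mm over their backs; the gripper's body (76 mm by 85 mm) begins 54 mm behind the grasp point. The pads swing forward as they close: fully open they stand 13 mm farther back than shut.
Start: joints at [1.046, 0.048, 0.099, 1.622, 0, 1.443], TCP at [0.203, 0.484, 0.253] pointing down, gripper open.
Joint ranges: [-2.91, 2.91], [-0.99, 1.94], [-1.21, 1.42], [-2.12, 2.29], [-1.49, 1.47], [-3.14, 3.14]. Speed limits (rad/s): [2.79, 2.79, 3.14, 3.14, 3.14, 3.14].

### API

Orientations are given as a rotation vector (axis times angle).
In Python, from workcell import sensors, viewer, job_done, r gives the robot as it stands.
- The arm moves only by the tool arm_command, never from a script. Its argument "plan" is one flat list of numbers, 4 for each row, row after row: the shift along the tool's x, y, z in m, then the turn about the tool's z in rad. A call has 1 to 20 rows; each row shifts and turns the commanded pose from where the row before left it, along the tool's axes as they then stand; what a row does not reach is not made up. A row lasts 1/10 s, in which the tool goes at most 50 mm and 8.59 degrees, less where a joint would pass 70% of its speed; a pose out of reach is approached as far as the arm can. A call is refused whole if a number of a shift passes 0.05 or a number of a turn 0.15, either way. A call with a gripper value outside its range is refused whole. "grip" is the opening, from 0 (shut) to 1 (fully open), set as the call begins (left out, the last holds). The fingers move at their own pace and stop on an object; "force" is the grip in N (left out, the last holds). Time passes only in rows, so rows that do not move let the fingers close. It gives the time, the measured TCP pose, the force, the opening and the grip force at its end, in the units of the state.
- sensors.get_obs(): the state, without advancing time (a new reading comes with each control period).
- viewer.get_image(name): name is "scene" or "top" or "wrist"; returns a dict with "color" (400x640x3 uint8, blue, green, red), "vertical_fov" (degrees; the focal length in pixels is half the picture's height over the tangent of half this angle, whatever the lens; pixels are square), "cx", "cy" (the principal point, pixels), "dist" ([k1, k2, p1, p2, k3] as OpenCV has them; the pictures are not rectified), "R" (3x3) and "t" (3): a world point X has camera coordinates R X + t. Camera axes: x right, y down, z forward; pixel columns grow to the right and rows downward; lengths in m; the calibration is good to about 2 mm. A picture is of the moment at which its call begins. There is no depth.
- job_done(): hands the job in; it is judged then, once.
The state is a dict: "time_s": time; "q": joint angles; "joint_velocities": joint speeds; "joint_efforts": joint torques, N m; "ee_pos": TCP position; "tcp_rot": TCP orientation; "wrist_force": force on the tool from outside, world axes, zero at the start; "wrist_torque": the same for the moment, N m; "width": opening from 0.0 (shut) to 1.0 (fully open); "finger_force": force on a finger pad.
Only numpy, scipy, OpenCV 4.12 (cv2) and the standard library are available. Lean on these libraries where they do the work, as an engineer would, in place of code of your own. Each camera call takes 0.05 s, during which the arm holds its last target. There are 200 camera calls.

## Working session

There is one attempt and no reset: what is moved stays moved. The work goes in short steps, Python scripts to look and compute and a tool call to move; the robot and the scene stay as the last step left them, time stands still between calls to the robot, and variables do not carry over. Pictures are saved under pics/ and viewed, at most 14 in all, crops included, and the job is handed in when it is done.

Besides the shell and the picture viewer there is one more tool, called in YAML: its name, and indented under it one key for each argument. arm_command: Moves the arm, as the interface text tells. Its arguments: {"type":"object","properties":{"plan":{"type":"array"},"grip":{"type":"number"},"force":{"type":"number"}},"required":["plan"]}

```bash
ls; mkdir -p pics; python3 - <<'E'
from workcell import sensors, viewer, r
import cv2, numpy as np
o=sensors.get_obs(); print({k:np.round(v,3) for k,v in o.items()})
for n in ("scene","top"):
    d=viewer.get_image(n); cv2.imwrite(f"pics/{n}0.png",d["color"]); print(n,d["vertical_fov"],d["cx"],d["cy"],d["dist"],np.round(d["R"],4).tolist(),np.round(d["t"],4))
E
```

```text
pics
{'time_s': np.float64(0.0), 'q': array([1.046, 0.049, 0.098, 1.622, 0.   , 1.443]), 'joint_velocities': array([-0.   , -0.   , -0.001, -0.001, -0.   , -0.002]), 'joint_efforts': array([-0.0000e+00, -3.3879e+01,  3.2001e+01,  2.1000e-02, -0.0000e+00,
        0.0000e+00]), 'ee_pos': array([0.203, 0.484, 0.252]), 'tcp_rot': array([-6.190e-01, -3.079e+00,  3.000e-03]), 'wrist_force': array([0.198, 0.714, 0.215]), 'wrist_torque': array([0.004, 0.057, 0.018]), 'finger_force': np.float64(0.0), 'width': np.float64(1.0)}
scene 56.455084650385736 318.80591871937696 202.64155636120876 [-0.05522684  0.          0.          0.          0.        ] [[0.7, 0.7141, -0.0043], [0.3862, -0.3837, -0.8388], [-0.6007, 0.5855, -0.5444]] [-0.3215 -0.1483  1.2367]
top 44.55307677176867 319.60731055528464 195.50111446055058 [-0.1524011  0.         0.         0.         0.       ] [[0.0005, -0.9997, 0.0241], [-0.9954, -0.0028, -0.096], [0.0961, -0.0239, -0.9951]] [-0.0913  0.5702  1.0576]
```

View pics/top0.png

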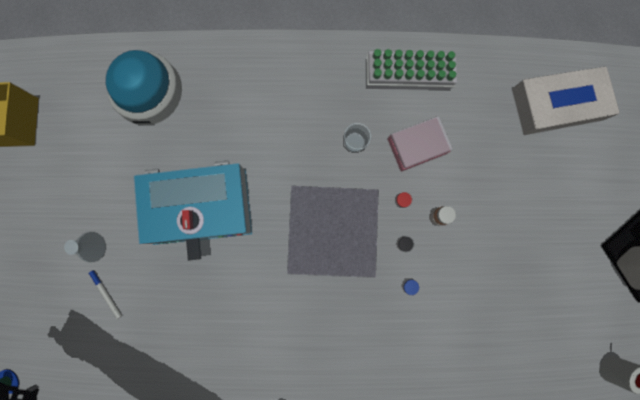

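View pics/scene0.png

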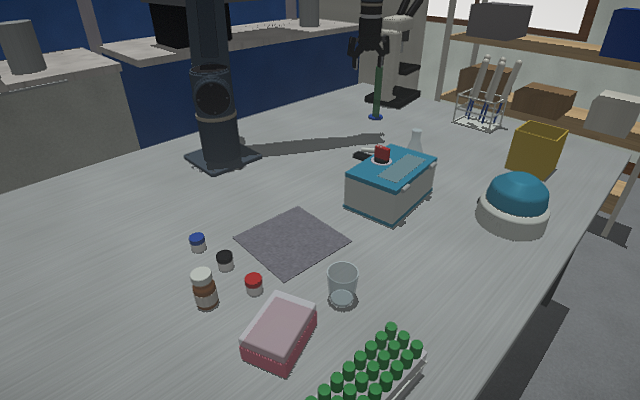

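The top view shows the incubator (190,203), its knob at (187,219) and its handle at (194,248). The mat is at (333,231), and the pots are red (404,200), black (405,244) and blue (411,287). The bottle is at (445,215); I see no green pot. The scene view agrees.

```bash
cat > h.py <<'E'
from workcell import sensors, viewer, r
import cv2, numpy as np
from scipy.spatial.transform import Rotation as Rot
class Cam:
    def __init__(s,name,save=None):
        d=viewer.get_image(name); s.im=d["color"]; s.R=np.array(d["R"]); s.t=np.array(d["t"])
        f=200/np.tan(np.radians(d["vertical_fov"])/2)
        s.K=np.array([[f,0,d["cx"]],[0,f,d["cy"]],[0,0,1]]); s.D=np.array(d["dist"]); s.c=-s.R.T@s.t
        if save: cv2.imwrite(f"pics/{save}.png",s.im)
    def norm(s,p): return cv2.undistortPoints(np.array(p,float).reshape(-1,1,2),s.K,s.D)[:,0]
    def ray(s,p): return np.c_[s.norm(p),np.ones(len(np.reshape(p,(-1,2))))]@s.R
    def on(s,p,z): d=s.ray(p); return s.c+d*((z-s.c[2])/d[:,2])[:,None]
    def proj(s,X): return cv2.projectPoints(np.array(X,float).reshape(-1,1,3),cv2.Rodrigues(s.R)[0],s.t,s.K,s.D)[0][:,0]
    def blobs(s,lo,hi,amin=15):
        hsv=cv2.cvtColor(s.im,cv2.COLOR_BGR2HSV); m=cv2.inRange(hsv,lo,hi)
        if lo[0]==0 and hi[0]<20: m|=cv2.inRange(hsv,(170,)+lo[1:],(180,)+hi[1:])
        n,L,st,ce=cv2.connectedComponentsWithStats(m)
        return [(np.round(ce[i],1),int(st[i,4]),st[i,:4].tolist()) for i in range(1,n) if st[i,4]>=amin], m
def tri(ca,pa,cb,pb):
    P=[];  
    A=np.zeros((3,3));b=np.zeros(3)
    for c,p in((ca,pa),(cb,pb)):
        d=c.ray([p])[0]; d/=np.linalg.norm(d); M=np.eye(3)-np.outer(d,d); A+=M; b+=M@c.c
    return np.linalg.solve(A,b)
def tool():
    o=sensors.get_obs(); return np.array(o["ee_pos"]),Rot.from_rotvec(o["tcp_rot"]).as_matrix(),o
E
python3 - <<'E'
from h import *
T=Cam("top");S=Cam("scene")
cols=dict(red=((0,120,80),(8,255,255)),blue=((110,120,60),(130,255,255)),green=((45,80,50),(80,255,255)),teal=((90,120,60),(106,255,255)))
for n,(lo,hi) in cols.items():
  for c,nm in((T,"T"),(S,"S")): print(n,nm,[(b[0].tolist(),b[1],b[2]) for b in c.blobs(lo,hi)[0]])
for c,nm,box in((T,"T",(120,150,260,260)),(S,"S",(330,120,450,230))):
  m=c.blobs(*cols["teal"])[1]; x0,y0,x1,y1=box; z=np.zeros_like(m); z[y0:y1,x0:x1]=m[y0:y1,x0:x1]
  h=cv2.convexHull(cv2.findNonZero(z)); 
  for e in(3,5): print(nm,"lid",cv2.approxPolyDP(h,e,True)[:,0].tolist())
# mat: dark grey texture
g=cv2.GaussianBlur(cv2.cvtColor(T.im,cv2.COLOR_BGR2GRAY),(5,5),0); print("g",g[231,333],g[231,275],g[300,333])
z=np.zeros_like(g); z[170:290,280:390]=(g[170:290,280:390]<(int(g[231,333])+int(g[300,333]))//2)*255
z=cv2.morphologyEx(z,cv2.MORPH_OPEN,np.ones((7,7))); rr=cv2.minAreaRect(cv2.findNonZero(z)); bp=cv2.boxPoints(rr); print("mat",rr, T.on([rr[0]],.003), T.on(bp,.003).round(3).tolist())
# dark cap
print("black T",[(b[0].tolist(),b[1],b[2]) for b in T.blobs((0,0,0),(180,255,60))[0]])
print("black S",[(b[0].tolist(),b[1],b[2]) for b in S.blobs((0,0,0),(180,255,60))[0]])
E
```

```text
red T [([403.6, 199.4], 160, [397, 193, 14, 14]), ([185.8, 218.0], 104, [182, 211, 8, 18])]
red S [([382.0, 152.6], 157, [375, 146, 15, 14]), ([252.9, 279.6], 217, [245, 272, 17, 16])]
blue T [([572.4, 96.0], 667, [550, 86, 46, 22]), ([94.3, 277.1], 74, [89, 271, 11, 14]), ([410.9, 286.8], 158, [404, 280, 15, 15]), ([10.1, 376.5], 147, [0, 370, 19, 17])]
blue S [([622.8, 36.7], 1601, [599, 9, 41, 53]), ([629.9, 8.6], 33, [621, 8, 19, 3]), ([341.2, 36.9], 16, [337, 33, 7, 9]), ([350.1, 34.7], 30, [345, 32, 12, 7]), ([332.7, 42.8], 41, [327, 35, 11, 17]), ([322.9, 37.1], 15, [318, 36, 10, 4]), ([300.7, 47.6], 18, [298, 43, 7, 10]), ([322.3, 54.0], 22, [318, 51, 11, 6]), ([345.1, 61.1], 45, [340, 52, 12, 18]), ([322.9, 73.8], 83, [315, 65, 18, 19]), ([144.6, 69.0], 15, [141, 67, 8, 6]), ([155.4, 74.6], 45, [151, 68, 12, 16]), ([337.8, 72.7], 19, [334, 70, 10, 6]), ([352.5, 78.3], 46, [347, 71, 11, 15]), ([139.2, 78.5], 17, [135, 74, 8, 8]), ([125.6, 84.4], 20, [123, 79, 5, 10]), ([333.6, 82.3], 15, [332, 79, 5, 7]), ([284.8, 83.9], 17, [282, 80, 7, 9]), ([307.6, 84.7], 31, [301, 81, 14,
[... 2576 characters left out ...]
 ([561.0, 32.0], 23, [551, 31, 21, 4]), ([581.9, 38.8], 19, [575, 35, 13, 6]), ([237.9, 53.0], 52, [231, 49, 18, 13]), ([110.6, 57.5], 26, [102, 53, 19, 9]), ([407.3, 68.1], 201, [398, 62, 23, 14]), ([395.6, 97.0], 616, [365, 78, 55, 31]), ([222.3, 146.0], 2111, [185, 114, 77, 63]), ([360.4, 155.6], 94, [353, 152, 18, 9]), ([380.4, 160.4], 57, [374, 157, 15, 7]), ([630.8, 163.7], 18, [628, 162, 7, 5]), ([623.2, 239.4], 65, [610, 227, 22, 22]), ([223.8, 256.6], 189, [216, 250, 16, 14]), ([553.6, 286.7], 235, [541, 252, 33, 55]), ([515.4, 373.9], 1694, [477, 305, 92, 95]), ([338.5, 388.7], 19, [332, 382, 11, 11]), ([388.3, 387.9], 15, [383, 382, 9, 10]), ([370.7, 394.4], 17, [368, 391, 9, 7])]
```

```bash
python3 - <<'E'
from h import *
T=Cam("top");S=Cam("scene");W=Cam("wrist")
np.set_printoptions(precision=4,suppress=True)
print("topcam",T.c,"scenecam",S.c)
p,R,o=tool(); print("wrist cam in tool",R.T@(W.c-p)); print(R.T@W.R.T, W.K[0,0]); print(R)
print("red",tri(T,(403.6,199.4),S,(252.9,279.6))); print("black",tri(T,(404.9,243.4),S,(223.8,256.6))); print("blue",tri(T,(410.9,286.8),S,(195.8,237.5)))
print("capplane",T.on([(403.6,199.4),(404.9,243.4),(410.9,286.8)],.034))
print("knob",T.on([(185.8,218)],.145), "handle",T.on([(193.7,248.6)],.106), "bottle",T.on([(446,215)],.078))
from scipy.optimize import minimize
mk=[]
for c,box in((T,(120,150,260,260)),(S,(330,120,450,230))):
  m=c.blobs((90,120,60),(106,255,255))[1]; x0,y0,x1,y1=box; z=np.zeros_like(m); z[y0:y1,x0:x1]=m[y0:y1,x0:x1]
  h=cv2.convexHull(cv2.findNonZero(z)); z[:]=0; cv2.fillConvexPoly(z,h,255); mk.append(z)
def cost(v):
  x,y,a=v; s=0
  X=np.array([[i*.072,j*.112,k] for i in(-1,1) for j in(-1,1) for k in(0,.107)]); 
  Q=np.c_[X[:,0]*np.cos(a)-X[:,1]*np.sin(a)+x,X[:,0]*np.sin(a)+X[:,1]*np.cos(a)+y,X[:,2]]
  for c,m in zip((T,S),mk):
    q=Q if c is S else Q[1::2]
    z=np.zeros((400,640),np.uint8); cv2.fillConvexPoly(z,(cv2.convexHull(c.proj(q).astype(np.float32))*16).astype(np.int32),255,shift=4)
    s+=np.count_nonzero(z!=m)
  return s
best=min((minimize(cost,[.55,.2,a],method="Nelder-Mead",options=dict(initial_simplex=[[.53,.2,a],[.56,.2,a],[.53,.23,a],[.53,.2,a+.1]])) for a in(-.1,0,.1,.2)),key=lambda r:r.fun)
print(best.x,best.fun,[np.count_nonzero(m) for m in mk])
E
```

```text
topcam [ 0.466  -0.0643  1.1093] scenecam [ 1.0252 -0.5514  0.5475]
wrist cam in tool [ 0.0682 -0.0005 -0.1206]
[[-0.0006 -0.9635 -0.2676]
 [ 1.     -0.0006 -0.    ]
 [-0.0001 -0.2676  0.9635]] 301.28322570872956
[[-0.9223  0.3865 -0.0003]
 [ 0.3865  0.9223 -0.0005]
 [ 0.     -0.0006 -1.    ]]
red [ 0.5616 -0.2785  0.0314]
black [ 0.4631 -0.281   0.0301]
blue [ 0.3674 -0.2928  0.0335]
capplane [[ 0.5616 -0.2777  0.034 ]
 [ 0.4637 -0.2793  0.034 ]
 [ 0.3679 -0.2919  0.034 ]]
knob [[0.5134 0.1784 0.145 ]] handle [[0.4525 0.1704 0.106 ]] bottle [[ 0.5242 -0.3611  0.078 ]]
[0.5449 0.1827 0.117 ] 313.0 [np.int64(7417), np.int64(5312)]
```

arm_command:
  plan: [-0.029, -0.0116, -0.0035, 0, -0.029, -0.0116, -0.0035, 0, -0.029, -0.0116, -0.0035, 0, -0.029, -0.0116, -0.0035, 0, -0.029, -0.0116, -0.0035, 0, -0.029, -0.0116, -0.0035, 0, -0.029, -0.0116, -0.0035, 0, -0.029, -0.0116, -0.0035, 0, -0.029, -0.0116, -0.0035, 0, -0.029, -0.0116, -0.0035, 0, -0.029, -0.0116, -0.0035, 0, -0.029, -0.0116, -0.0035, 0, -0.029, -0.0116, -0.0035, 0, -0.029, -0.0116, -0.0035, 0, 0, 0, 0, -0.1275, 0, 0, 0, -0.1275, 0, 0, 0, -0.1275, 0, 0, 0, -0.1275, 0, 0, 0, 0, 0, 0, 0, 0]

```text
time_s: 2.35
ee_pos: [0.5146, 0.1775, 0.3023]
tcp_rot: [-0.174, 3.137, -0.0]
wrist_force: [0.2, 0.2, 0.5]
width: 1.0
finger_force: 0.0
```

```bash
python3 - <<'E'
from h import *
W=Cam("wrist","w1"); p,R,o=tool(); print(p,R.round(3).tolist(),W.c)
E
```

```text
[0.51457771 0.17751772 0.30228252] [[-0.994, -0.111, -0.0], [-0.111, 0.994, -0.0], [0.0, -0.0, -1.0]] [0.44666392 0.1697963  0.42302848]
```

View pics/w1.png

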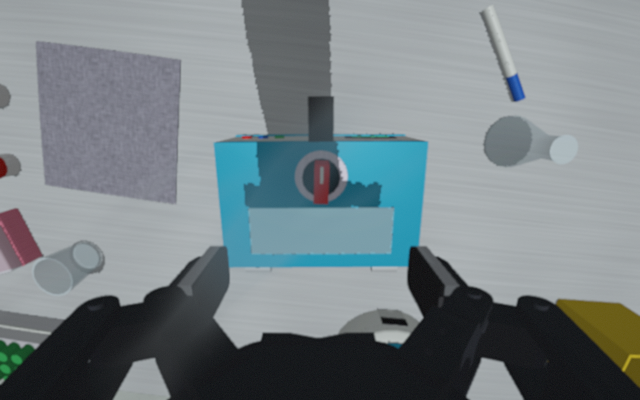

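The wrist view shows the lid's corners near (215,142), (428,142), (420,267) and (220,267). The knob bar runs (322,160)–(322,203), with its disc around (321,176), and the handle tab is at (308–333, 97–140).

```bash
python3 - <<'E'
from h import *
np.set_printoptions(precision=4,suppress=True)
W=Cam("wrist")
m=W.blobs((88,120,50),(106,255,255))[1]; z=np.zeros_like(m); z[139:280,190:450]=m[139:280,190:450]
h=cv2.convexHull(cv2.findNonZero(z)); q=cv2.approxPolyDP(h,6,True)[:,0]; print(q.tolist())
C=W.on(q,.107); print(C, np.linalg.norm(C-np.roll(C,1,0),axis=1))
rb=[b for b in W.blobs((0,120,60),(8,255,255))[0] if abs(b[0][0]-322)<40]; print(rb); 
for b in rb: print(W.on([b[0]],.145))
P=W.on([(308,97),(333,97),(308.5,140),(333.5,140)],.107); print("handle",P)
def cost(v):
    a=v[2]; X=np.array([[i*.072,j*.112] for i in(-1,1) for j in(-1,1)])@np.array([[np.cos(a),np.sin(a)],[-np.sin(a),np.cos(a)]])+v[:2]
    pr=W.proj(np.c_[X,np.full(4,.107)]); return (np.array([q[np.argmin(np.linalg.norm(q-x,axis=1))] for x in pr])-pr).ravel()
from scipy.optimize import least_squares
s=least_squares(cost,[.545,.183,.117]); print("inc",s.x,s.cost)
# disc centre: ellipse pale ring
g=W.im[150:210,285:360]; hsv=cv2.cvtColor(g,cv2.COLOR_BGR2HSV); mm=((hsv[...,1]<70)&(hsv[...,2]>90)).astype(np.uint8); n,L,st,ce=cv2.connectedComponentsWithStats(mm); i=1+np.argmax(st[1:,4]); e=cv2.fitEllipse(cv2.convexHull(cv2.findNonZero((L==i).astype(np.uint8)))); print("disc",e); print(W.on([np.array(e[0])+[285,150]],.115))
E
```

```text
[[427, 143], [418, 244], [408, 266], [229, 265], [215, 143]]
[[0.4611 0.286  0.107 ]
 [0.5743 0.2992 0.107 ]
 [0.603  0.2932 0.107 ]
 [0.6248 0.0853 0.107 ]
 [0.4855 0.0663 0.107 ]] [0.221  0.114  0.0293 0.2091 0.1406]
[(array([322.4, 191.7]), 247, [315, 172, 14, 32])]
[[0.5158 0.1819 0.145 ]]
handle [[0.4297 0.1581 0.107 ]
 [0.427  0.1829 0.107 ]
 [0.472  0.1629 0.107 ]
 [0.4691 0.1886 0.107 ]]
inc [0.5443 0.1829 0.1033] 44.747523275246316
disc ((35.75464630126953, 26.15041732788086), (52.13865661621094, 52.39580154418945), 47.361473083496094)
[[0.5068 0.1796 0.115 ]]
```

arm_command:
  plan: [0.0073, 0.0033, 0.02, 0, 0, 0, 0.024, 0, 0, 0, 0.024, 0, 0, 0, 0.024, 0, 0, 0, 0.024, 0, 0, 0, 0.024, 0, 0, 0, 0.01, 0, 0, 0, 0.009, 0, 0, 0, 0, 0, 0, 0, 0, 0]
  grip: 0.45

```text
time_s: 3.45
ee_pos: [0.5076, 0.1801, 0.1443]
tcp_rot: [-0.177, 3.135, 0.0]
wrist_force: [-0.6, 0.5, -0.3]
width: 0.451
finger_force: 0.0
```

arm_command:
  plan: [0, 0, 0, 0, 0, 0, 0, 0, 0, 0, 0, 0, 0, 0, 0, 0, 0, 0, 0, 0, 0, 0, 0, 0, 0, 0, 0, 0]
  grip: 0
  force: 30

```text
time_s: 4.15
ee_pos: [0.508, 0.1798, 0.1448]
tcp_rot: [-0.177, 3.134, -0.0]
wrist_force: [-0.2, -2.1, 5.6]
width: 0.155
finger_force: 34.2
```

arm_command:
  plan: [0, 0, 0, 0.13, 0, 0, 0, 0.13, 0, 0, 0, 0.13, 0, 0, 0, 0.13, 0, 0, 0, 0.13, 0, 0, 0, 0.13, 0, 0, 0, 0.13, 0, 0, 0, 0.13, 0, 0, 0, 0.13, 0, 0, 0, 0.13, 0, 0, 0, 0.13, 0, 0, 0, 0.13, 0, 0, 0, 0, 0, 0, 0, 0, 0, 0, 0, 0]

```text
time_s: 5.65
ee_pos: [0.5089, 0.181, 0.1448]
tcp_rot: [2.075, 2.356, 0.008]
wrist_force: [4.6, 3.2, 4.7]
width: 0.157
finger_force: 34.1
```

arm_command:
  plan: [0, 0, 0, 0, 0, 0, 0, 0, 0, 0, 0, 0]
  grip: 0.45

```text
time_s: 5.95
ee_pos: [0.5054, 0.1795, 0.1418]
tcp_rot: [-2.077, -2.354, 0.006]
wrist_force: [0.1, 0.7, -1.0]
width: 0.451
finger_force: 0.0
```

arm_command:
  plan: [0, 0, -0.025, 0, 0, 0, -0.025, 0, 0, 0, -0.004, -0.13, 0, 0, -0.004, -0.13, 0, 0, -0.004, -0.13, 0, 0, -0.004, -0.13, 0, 0, -0.004, -0.13, 0, 0, -0.004, -0.13, 0, 0, -0.004, -0.13, 0, 0, -0.004, -0.13, 0, 0, -0.004, -0.13, 0, 0, -0.004, -0.13, 0, 0, -0.004, -0.13, 0, 0, -0.004, -0.13, 0.015, 0, 0, 0, 0.015, 0, 0, 0, 0.015, 0, 0, 0, 0.015, 0, 0, 0, 0, 0, 0, 0, 0, 0, 0, 0]
  grip: 0.6

```text
time_s: 7.95
ee_pos: [0.4472, 0.1731, 0.2409]
tcp_rot: [0.178, -3.136, 0.0]
wrist_force: [-1.1, -0.5, 0.3]
width: 0.6
finger_force: 0.0
```

```bash
python3 - <<'E'
from h import *
np.set_printoptions(precision=4,suppress=True)
W=Cam("wrist","w2"); p,R,o=tool(); print(p,R[:,:2].T)
for b in W.blobs((0,120,60),(8,255,255))[0]: print(b,W.on([b[0]],.145))
print("handle pred px",W.proj([[.4456,.1727,.107],[.5449,.1841,.107],[.507,.18,.115]]))
E
```

```text
[0.4475 0.1731 0.2408] [[-0.9936 -0.113   0.0005]
 [-0.113   0.9936 -0.0002]]
(array([234. , 204.4]), 31, [230, 203, 9, 4]) [[0.4503 0.1097 0.145 ]]
(array([316.4, 272.4]), 1233, [295, 257, 45, 33]) [[0.4999 0.1777 0.145 ]]
handle pred px [[317.8514 194.7224]
 [317.9947 294.7754]
 [318.2219 263.099 ]]
```

View pics/w2.png

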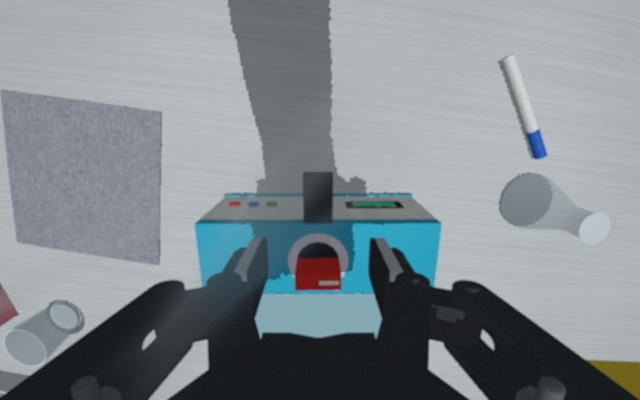

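The knob bar now lies crosswise at (317,273), so it is released. The handle tab is at (304–331, 173–222), centred where predicted.

arm_command:
  plan: [0.002, 0, 0.02, 0, 0, 0, 0.02, 0, 0, 0, 0.02, 0, 0, 0, 0.02, 0, 0, 0, 0.02, 0, 0, 0, 0.02, 0, 0, 0, 0.017, 0, 0, 0, 0, 0, 0, 0, 0, 0]

```text
time_s: 8.9
ee_pos: [0.4454, 0.1728, 0.104]
tcp_rot: [0.177, -3.135, 0.0]
wrist_force: [-0.5, 0.3, -0.4]
width: 0.599
finger_force: 0.0
```

arm_command:
  plan: [0, 0, 0, 0, 0, 0, 0, 0, 0, 0, 0, 0, 0, 0, 0, 0, 0, 0, 0, 0, 0, 0, 0, 0]
  grip: 0
  force: 40

```text
time_s: 9.5
ee_pos: [0.4465, 0.1727, 0.1059]
tcp_rot: [-0.177, 3.133, -0.001]
wrist_force: [0.3, -3.1, 5.2]
width: 0.294
finger_force: 41.9
```

```bash
python3 - <<'E'
import numpy as np
# tool-frame steps for the lid arc: radius .172, offset .006; tool x = front(-own x), z down
n=40; th=np.linspace(0,1.70,n+1)
x=-.172*np.cos(th)+.006*np.sin(th); z=.172*np.sin(th)+.006*np.cos(th)
for i in range(n): print(i,f"{-(x[i+1]-x[i]):.4f}, 0, {-(z[i+1]-z[i]):.4f}, 0,",end="  ")
E
```

```text
0 -0.0004, 0, -0.0073, 0,  1 -0.0007, 0, -0.0073, 0,  2 -0.0010, 0, -0.0072, 0,  3 -0.0013, 0, -0.0072, 0,  4 -0.0016, 0, -0.0071, 0,  5 -0.0019, 0, -0.0071, 0,  6 -0.0022, 0, -0.0070, 0,  7 -0.0025, 0, -0.0069, 0,  8 -0.0028, 0, -0.0067, 0,  9 -0.0031, 0, -0.0066, 0,  10 -0.0034, 0, -0.0065, 0,  11 -0.0037, 0, -0.0063, 0,  12 -0.0039, 0, -0.0062, 0,  13 -0.0042, 0, -0.0060, 0,  14 -0.0044, 0, -0.0058, 0,  15 -0.0047, 0, -0.0056, 0,  16 -0.0049, 0, -0.0054, 0,  17 -0.0051, 0, -0.0052, 0,  18 -0.0054, 0, -0.0050, 0,  19 -0.0056, 0, -0.0048, 0,  20 -0.0058, 0, -0.0045, 0,  21 -0.0059, 0, -0.0043, 0,  22 -0.0061, 0, -0.0040, 0,  23 -0.0063, 0, -0.0037, 0,  24 -0.0064, 0, -0.0035, 0,  25 -0.0066, 0, -0.0032, 0,  26 -0.0067, 0, -0.0029, 0,  27 -0.0068, 0, -0.0026, 0,  28 -0.0069, 0, -0.0023, 0,  29 -0.0070, 0, -0.0020, 0,  30 -0.0071, 0, -0.0017, 0,  31 -0.0072, 0, -0.0014, 0,  32 -0.0072, 0, -0.0011, 0,  33 -0.0073, 0, -0.0008, 0,  34 -0.0073, 0, -0.0005, 0,  35 -0.0073, 0, -0.0002, 0,  36 -0.0073, 0, 0.0001, 0,  37 -0.0073, 0, 0.0004, 0,  38 -0.0073, 0, 0.0007, 0,  39 -0.0072, 0, 0.0010, 0,
```

Grip width 25 mm matches the tab. Following the arc, first half.

arm_command:
  plan: [-0.0004, 0, -0.0073, 0, -0.0007, 0, -0.0073, 0, -0.001, 0, -0.0072, 0, -0.0013, 0, -0.0072, 0, -0.0016, 0, -0.0071, 0, -0.0019, 0, -0.0071, 0, -0.0022, 0, -0.007, 0, -0.0025, 0, -0.0069, 0, -0.0028, 0, -0.0067, 0, -0.0031, 0, -0.0066, 0, -0.0034, 0, -0.0065, 0, -0.0037, 0, -0.0063, 0, -0.0039, 0, -0.0062, 0, -0.0042, 0, -0.006, 0, -0.0044, 0, -0.0058, 0, -0.0047, 0, -0.0056, 0, -0.0049, 0, -0.0054, 0, -0.0051, 0, -0.0052, 0, -0.0054, 0, -0.005, 0, -0.0056, 0, -0.0048, 0]

```text
time_s: 11.5
ee_pos: [0.5074, 0.1798, 0.2317]
tcp_rot: [0.177, -3.135, 0.001]
wrist_force: [-0.8, -5.0, -8.9]
width: 0.293
finger_force: 39.9
```

arm_command:
  plan: [-0.0058, 0, -0.0045, 0, -0.0059, 0, -0.0043, 0, -0.0061, 0, -0.004, 0, -0.0063, 0, -0.0037, 0, -0.0064, 0, -0.0035, 0, -0.0066, 0, -0.0032, 0, -0.0067, 0, -0.0029, 0, -0.0068, 0, -0.0026, 0, -0.0069, 0, -0.0023, 0, -0.007, 0, -0.002, 0, -0.0071, 0, -0.0017, 0, -0.0072, 0, -0.0014, 0, -0.0072, 0, -0.0011, 0, -0.0073, 0, -0.0008, 0, -0.0073, 0, -0.0005, 0, -0.0073, 0, -0.0002, 0, -0.0073, 0, 0.0001, 0, -0.0073, 0, 0.0004, 0, -0.0073, 0, 0.0007, 0, -0.0072, 0, 0.001, 0]

```text
time_s: 13.5
ee_pos: [0.6427, 0.1954, 0.2697]
tcp_rot: [0.177, -3.134, -0.0]
wrist_force: [-5.0, -4.6, -1.7]
width: 0.294
finger_force: 40.4
```

arm_command:
  plan: [0, 0, 0, 0, 0, 0, 0, 0, 0, 0, 0, 0]
  grip: 0.6

```text
time_s: 13.8
ee_pos: [0.6446, 0.1967, 0.2705]
tcp_rot: [-0.179, 3.132, 0.004]
wrist_force: [-0.8, -0.1, -0.4]
width: 0.598
finger_force: 0.0
```

```bash
python3 - <<'E'
from h import *
Cam("scene","s1")
E
```

```text
(no output)
```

View pics/s1.png

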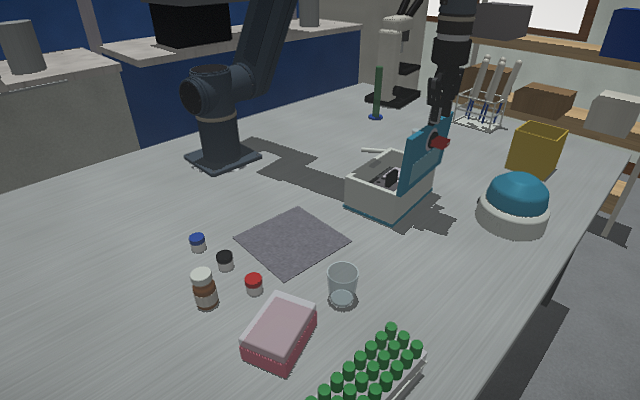

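The scene view shows the lid standing open at about (425,155) with the plate handle visible inside the chamber. I'll rise, move over the chamber and look from above.

arm_command:
  plan: [0, 0, -0.03, 0, 0, 0, -0.03, 0, 0.025, 0, 0, 0, 0.025, 0, 0, 0, 0.025, 0, 0, 0, 0.025, 0, 0, 0, 0, 0, 0, 0.13, 0, 0, 0, 0.13, 0, 0, 0, 0.13, 0, 0, 0, 0.13, 0, 0, 0, 0.13, 0, 0, 0, 0.13, 0, 0, 0, 0.13, 0, 0, 0, 0.13, 0, 0, 0, 0.13, 0, 0, 0, 0.13, 0, 0, 0, 0.13, 0, 0, 0, 0.14, 0, 0, 0, 0, 0, 0, 0, 0]

```text
time_s: 15.85
ee_pos: [0.5445, 0.1845, 0.3288]
tcp_rot: [2.087, 2.347, 0.002]
wrist_force: [-0.2, 0.3, 0.8]
width: 0.599
finger_force: 0.0
```

```bash
python3 - <<'E'
from h import *
np.set_printoptions(precision=4,suppress=True)
W=Cam("wrist","w3"); p,R,o=tool(); print(p,R[:,:2].T,o["q"])
E
```

```text
[0.5445 0.1845 0.3286] [[-0.1164  0.9932  0.0005]
 [ 0.9932  0.1164  0.0011]] [0.2098 0.2175 0.4381 1.7902 0.0004 1.664 ]
```

View pics/w3.png

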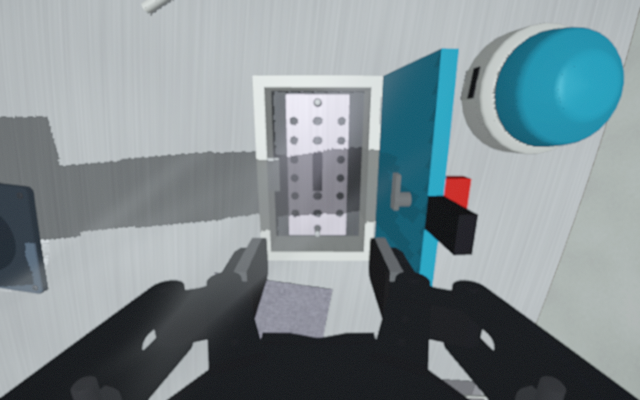

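The plate is at (286–349, 95–236), its handle at (313–322, 157–190) and its pins at (318,103) and (318,229).

```bash
python3 - <<'E'
from h import *
np.set_printoptions(precision=4,suppress=True)
W=Cam("wrist")
p,R,o=tool()
C=W.on([(286,95),(349,94.5),(349,235),(286,236)],.049); print("plate corners",C,C.mean(0))
P=W.on([(318,103),(318,229)],.071); print("pins",P,P.mean(0),np.linalg.norm(P[0]-P[1]))
g=cv2.cvtColor(W.im,cv2.COLOR_BGR2GRAY)[150:200,300:336]; m=(g<60).astype(np.uint8); n,L,st,ce=cv2.connectedComponentsWithStats(m); print([(st[i].tolist(),ce[i]+[300,150]) for i in range(1,n) if st[i,4]>20])
print("pred handle top",W.proj([[.5449-.002,.184+.022,.084],[.5449+.002,.184-.022,.084],[.545,.184,.084]]))
print("pred rim inner corners",W.proj([[.545+ (a*.06)*.9936-b*.1*.113,.184+a*.06*.113+b*.1*.9936,.095] for a in(-1,1) for b in(-1,1)]))
E
```

```text
plate corners [[0.4934 0.2724 0.049 ]
 [0.5725 0.2823 0.049 ]
 [0.5996 0.0936 0.049 ]
 [0.5104 0.0817 0.049 ]] [0.544  0.1825 0.049 ]
pins [[0.5348 0.2665 0.071 ]
 [0.5536 0.1061 0.071 ]] [0.5442 0.1863 0.071 ] 0.1615221822408528
[]
pred handle top [[318.8456 155.0844]
 [317.9163 190.5133]
 [318.4547 173.0775]]
pred rim inner corners [[271.5339 251.3655]
 [264.9121  86.3593]
 [364.8733 251.5525]
 [372.6125  86.7051]]
```

arm_command:
  plan: [0, 0, 0.024, 0, 0, 0, 0.024, 0, 0, 0, 0.024, 0, 0, 0, 0.024, 0, 0, 0, 0.024, 0, 0, 0, 0.024, 0, 0, 0, 0.024, 0, 0, 0, 0.024, 0, 0, 0, 0.024, 0, 0, 0, 0.016, 0, 0, 0, 0.01, 0, 0, 0, 0.01, 0, 0, 0, 0, 0, 0, 0, 0, 0]
  grip: 0.35

```text
time_s: 17.35
ee_pos: [0.5449, 0.1843, 0.0766]
tcp_rot: [2.091, 2.344, 0.001]
wrist_force: [0.6, 0.0, -0.3]
width: 0.349
finger_force: 0.0
```

arm_command:
  plan: [0, 0, 0, 0, 0, 0, 0, 0, 0, 0, 0, 0, 0, 0, 0, 0, 0, 0, 0, 0, 0, 0, 0, 0, 0, 0, 0, 0]
  grip: 0
  force: 60

```text
time_s: 18.05
ee_pos: [0.545, 0.1844, 0.0775]
tcp_rot: [2.09, 2.344, 0.002]
wrist_force: [-1.7, -1.3, 5.3]
width: 0.131
finger_force: 61.8
```

arm_command:
  plan: [0, 0, -0.005, 0, 0, 0, -0.006, 0, 0, 0, -0.007, 0, 0, 0, -0.008, 0, 0, 0, -0.008, 0, 0, 0, -0.008, 0, 0, 0, -0.008, 0, 0, 0, -0.01, 0, 0, 0, -0.01, 0, 0, 0, -0.01, 0, 0, 0, -0.01, 0, 0, 0, -0.01, 0, 0, 0, -0.01, 0, 0, 0, -0.01, 0, 0, 0, -0.01, 0, 0, 0, 0, 0]

```text
time_s: 19.65
ee_pos: [0.5456, 0.1845, 0.2084]
tcp_rot: [2.09, 2.343, 0.005]
wrist_force: [0.2, 0.4, -3.0]
width: 0.129
finger_force: 60.5
```

```bash
python3 - <<'E'
from h import *
np.set_printoptions(precision=4,suppress=True)
W=Cam("wrist","w4"); p,R,o=tool(); d=np.array([.492,-.121,0])-p; print(p,R[:,:2].T,o["q"],R.T@d,o["width"],o["wrist_force"])
E
```

```text
[0.5452 0.1844 0.2073] [[-0.1137  0.9935  0.0002]
 [ 0.9935  0.1137  0.0023]] [0.2096 0.1718 0.142  1.5387 0.     1.6664] [-0.2974 -0.0881  0.207 ] 0.12622316894436997 [ 0.7697  0.0043 -4.205 ]
```

View pics/w4.png

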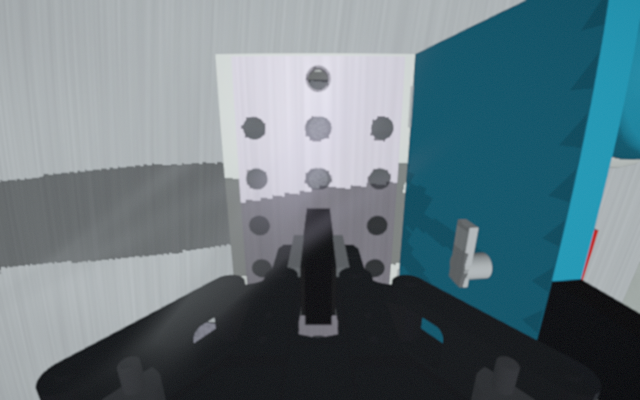

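The plate hangs level in the grip with the lid clear at right. Carrying it to the mat.

arm_command:
  plan: [-0.008, -0.0025, 0, 0, -0.0134, -0.004, 0, 0, -0.0184, -0.0054, 0, 0, -0.0184, -0.0054, 0, 0, -0.0184, -0.0054, 0, 0, -0.0184, -0.0054, 0, 0, -0.0184, -0.0054, 0, 0, -0.0184, -0.0054, 0, 0, -0.0184, -0.0054, 0, 0, -0.0184, -0.0054, 0, 0, -0.0184, -0.0054, 0, 0, -0.0184, -0.0054, 0, 0, -0.0184, -0.0054, 0, 0, -0.0184, -0.0054, 0, 0, -0.0184, -0.0054, 0, 0, -0.0184, -0.0054, 0, 0, -0.0184, -0.0054, 0, 0, 0, 0, 0, 0, 0, 0, 0, 0]

```text
time_s: 21.6
ee_pos: [0.4905, -0.1218, 0.2055]
tcp_rot: [-2.093, -2.341, 0.0]
wrist_force: [-0.7, 0.5, -3.1]
width: 0.128
finger_force: 60.4
```

arm_command:
  plan: [0, 0, 0.013, 0, 0, 0, 0.013, 0, 0, 0, 0.013, 0, 0, 0, 0.013, 0, 0, 0, 0.013, 0, 0, 0, 0.013, 0, 0, 0, 0.013, 0, 0, 0, 0.013, 0, 0, 0, 0.013, 0, 0, 0, 0.013, 0, 0, 0, 0.013, 0, 0, 0, 0.013, 0, 0, 0, 0.004, 0, 0, 0, 0.003, 0, 0, 0, 0.002, 0, 0, 0, 0, 0, 0, 0, 0, 0]

```text
time_s: 23.3
ee_pos: [0.492, -0.1214, 0.0417]
tcp_rot: [2.09, 2.343, 0.001]
wrist_force: [0.3, 0.2, -4.2]
width: 0.131
finger_force: 60.2
```

arm_command:
  plan: [0, 0, 0.002, 0, 0, 0, 0.001, 0, 0, 0, 0, 0, 0, 0, 0, 0]

```text
time_s: 23.7
ee_pos: [0.4922, -0.1215, 0.0394]
tcp_rot: [2.09, 2.343, 0.001]
wrist_force: [-2.6, 0.4, 5.0]
width: 0.128
finger_force: 61.6
```

arm_command:
  plan: [0, 0, 0, 0, 0, 0, 0, 0, 0, 0, 0, 0, 0, 0, -0.02, 0, 0, 0, -0.03, 0, 0, 0, -0.04, 0, 0, 0, -0.04, 0, 0, 0, -0.04, 0, 0, 0, -0.03, 0, 0, 0, 0, 0]
  grip: 0.45

```text
time_s: 24.7
ee_pos: [0.494, -0.1222, 0.2438]
tcp_rot: [2.085, 2.337, 0.006]
wrist_force: [0.7, -0.6, 0.1]
width: 0.452
finger_force: 0.0
```

```bash
cat > pots.py <<'E'
from h import *
np.set_printoptions(precision=4,suppress=True)
T=Cam("top");S=Cam("scene")
cols=dict(red=((0,120,80),(8,255,255)),blue=((110,120,60),(130,255,255)),black=((0,0,0),(180,255,60)))
def find(n):
    f=[]
    for c,(a,b),(cx,cy) in((T,(100,250),(408,240)),(S,(100,400),(225,258))):
        l=[x for x in c.blobs(*cols[n])[0] if a<=x[1]<=b and np.hypot(x[0][0]-cx,x[0][1]-cy)<110]; f.append([x[0] for x in l])
    return [tri(T,a,S,b) for a in f[0] for b in f[1]], T.on(f[0],.034) if f[0] else None
for n in cols: print(n,find(n))
p,R,o=tool(); print("tool",p,R[:,:2].T,"q",o["q"])
E
python3 pots.py; python3 -c "
from h import *
Cam('top','t2')"
```

```text
red ([], None)
blue ([array([ 0.3693, -0.338 ,  0.0337])], array([[ 0.3699, -0.3368,  0.034 ]]))
black ([array([ 0.5278, -0.2126,  0.1039]), array([ 0.4865, -0.2752,  0.0421])], array([[ 0.4955, -0.2624,  0.034 ]]))
tool [ 0.492  -0.1214  0.2386] [[-0.1138  0.9935 -0.0009]
 [ 0.9935  0.1138  0.0017]] q [-0.3743 -0.0046  0.0165  1.5899 -0.      1.0824]
```

View pics/t2.png

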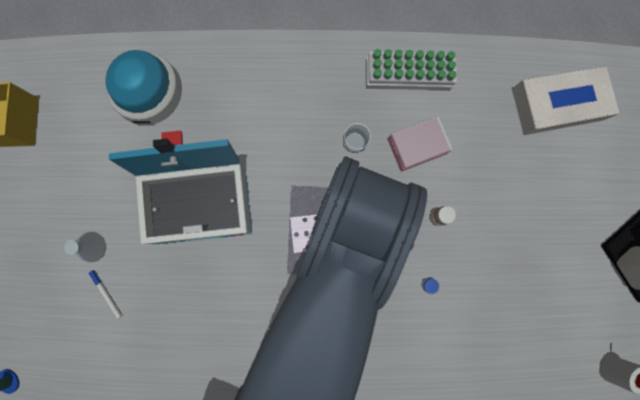

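The top view shows the plate on the mat at about (303,235). The lid is open, and the blue pot has been knocked to (431,286). The arm hides the red and black pots; the bottle at (445,215) hasn't moved. Fetching blue first.

arm_command:
  plan: [-0.02, -0.0146, 0, 0, -0.02, -0.0146, 0, 0, -0.02, -0.0146, 0, 0, -0.02, -0.0146, 0, 0, -0.02, -0.0146, 0, 0, -0.02, -0.0146, 0, 0, -0.02, -0.0146, 0, 0, -0.02, -0.0146, 0, 0, -0.02, -0.0146, 0, 0, -0.02, -0.0146, 0, 0, 0, 0, 0.02, 0, 0, 0, 0.025, 0, 0, 0, 0.025, 0, 0, 0, 0.025, 0, 0, 0, 0.025, 0, 0, 0, 0, 0, 0, 0, 0, 0]
  grip: 0.7

```text
time_s: 26.55
ee_pos: [0.3681, -0.3352, 0.1162]
tcp_rot: [-2.088, -2.341, -0.001]
wrist_force: [-0.4, 0.3, 0.3]
width: 0.696
finger_force: 0.0
```

```bash
cat > w.py <<'E'
import sys
from h import *
np.set_printoptions(precision=4,suppress=True)
W=Cam("wrist"); p,R,o=tool(); print(p)
cols=dict(red=((0,120,60),(8,255,255)),blue=((110,120,40),(130,255,255)),black=((0,0,0),(180,255,60)))
for b in W.blobs(*cols[sys.argv[1]],60)[0]:
    X=W.on([b[0]],.034)[0]; print(b,X,"tool",R.T@(X-p))
E
python3 w.py blue; python3 pots.py
```

```text
[ 0.3689 -0.3362  0.1178]
(array([320. , 214.6]), 1263, [297, 194, 43, 45]) [ 0.3688 -0.335   0.034 ] tool [0.0011 0.     0.0838]
red ([array([ 0.5617, -0.2785,  0.0312])], array([[ 0.5616, -0.2777,  0.034 ]]))
blue ([array([ 0.3692, -0.3382,  0.0308])], array([[ 0.3695, -0.3375,  0.034 ]]))
black ([], None)
tool [ 0.3697 -0.3372  0.1194] [[-0.1138  0.9935 -0.002 ]
 [ 0.9935  0.1138  0.0013]] q [-0.8735 -0.0053 -0.2215  1.3523 -0.      0.5832]
```

arm_command:
  plan: [0, 0, 0.025, 0, 0, 0, 0.025, 0, 0, 0, 0.025, 0, 0, 0, 0.012, 0, 0, 0, 0.007, 0, 0, 0, 0, 0, 0, 0, 0, 0]

```text
time_s: 27.4
ee_pos: [0.3699, -0.3374, 0.0254]
tcp_rot: [2.09, 2.343, -0.001]
wrist_force: [-0.4, 0.8, 0.3]
width: 0.696
finger_force: 0.0
```

arm_command:
  plan: [0, 0, 0, 0, 0, 0, 0, 0, 0, 0, 0, 0, 0, 0, 0, 0, 0, 0, 0, 0, 0, 0, 0, 0]
  grip: 0
  force: 30

```text
time_s: 28.0
ee_pos: [0.3698, -0.3374, 0.0254]
tcp_rot: [2.09, 2.342, -0.001]
wrist_force: [-0.4, 0.8, 4.8]
width: 0.385
finger_force: 30.2
```

arm_command:
  plan: [0, 0, -0.015, 0, 0, 0, -0.03, 0, 0, 0, -0.03, 0, 0, 0, -0.04, 0, 0, 0, -0.04, 0, 0, 0, -0.04, 0, 0.015, 0.007, 0, 0, 0.0305, 0.013, 0, 0, 0.0305, 0.013, 0, 0, 0.0305, 0.013, 0, 0, 0.0305, 0.013, 0, 0, 0.0305, 0.013, 0, 0, 0.0305, 0.013, 0, 0, 0.0305, 0.013, 0, 0, 0.0305, 0.013, 0, 0, 0.0305, 0.013, 0, 0, 0.0305, 0.013, 0, 0, 0.0305, 0.013, 0, 0, 0.0305, 0.013, 0, 0, 0.0305, 0.013, 0, 0]

```text
time_s: 30.0
ee_pos: [0.4966, 0.0941, 0.2177]
tcp_rot: [-2.09, -2.344, 0.002]
wrist_force: [-0.1, -0.1, -0.1]
width: 0.391
finger_force: 29.9
```

arm_command:
  plan: [0.0305, 0.013, 0, 0, 0.0305, 0.013, 0, 0, 0.0305, 0.013, 0, 0, 0.03, 0.0125, 0, 0, 0.015, 0.006, 0, 0, 0, 0, 0, 0, 0, 0, 0, 0, 0, 0, 0, 0]

```text
time_s: 30.8
ee_pos: [0.5383, 0.2337, 0.2185]
tcp_rot: [-2.092, -2.343, 0.002]
wrist_force: [-0.0, -0.3, -1.0]
width: 0.388
finger_force: 30.0
```

```bash
python3 pots.py; python3 -c "
from h import *
np.set_printoptions(precision=4,suppress=True)
p,R,o=tool(); print('to slot',R.T@(np.array([.5394,.2337,.067])-p))"
```

```text
red ([array([ 0.5616, -0.2785,  0.0316])], array([[ 0.5616, -0.2777,  0.034 ]]))
blue ([], None)
black ([], None)
tool [0.5386 0.2335 0.2189] [[-0.1125  0.9937 -0.0003]
 [ 0.9937  0.1125 -0.0003]] q [ 0.2951  0.206   0.2044  1.5695 -0.0002  1.7531]
to slot [0.0001 0.0009 0.1519]
```

arm_command:
  plan: [0, 0, 0.025, 0, 0, 0, 0.025, 0, 0, 0, 0.025, 0, 0, 0, 0.025, 0, 0, 0, 0.025, 0, 0, 0, 0.015, 0, 0, 0, 0.006, 0, 0, 0, 0.004, 0, 0, 0, 0.002, 0, 0, 0, 0, 0, 0, 0, 0, 0]

```text
time_s: 32.0
ee_pos: [0.5396, 0.2348, 0.0683]
tcp_rot: [2.091, 2.344, 0.003]
wrist_force: [0.0, 0.1, -0.5]
width: 0.393
finger_force: 30.0
```

arm_command:
  plan: [0, 0, 0, 0, 0, 0, 0, 0, 0, 0, 0, 0, 0, 0, 0, 0, 0, 0, -0.015, 0, 0, 0, -0.03, 0, 0, 0, -0.04, 0, 0, 0, -0.04, 0, 0, 0, -0.03, 0, 0, 0, 0, 0]
  grip: 0.6

```text
time_s: 33.0
ee_pos: [0.5416, 0.2354, 0.2301]
tcp_rot: [2.087, 2.34, 0.017]
wrist_force: [-0.2, 1.3, 0.2]
width: 0.604
finger_force: 0.0
```

```bash
python3 w.py blue; python3 -c "
from h import *
T=Cam('top','t3');S=Cam('scene')
cv2.imwrite('pics/c3.png',np.hstack([cv2.resize(T.im[150:320,260:480],None,fx=1.8,fy=1.8),cv2.resize(S.im[200:370,130:350],None,fx=1.8,fy=1.8)]))"
```

```text
[0.5407 0.2351 0.2269]
(array([318.7, 195.3]), 479, [303, 179, 29, 29]) [0.5462 0.2202 0.034 ] tool [-0.0157  0.0022  0.1929]
```

View pics/c3.png

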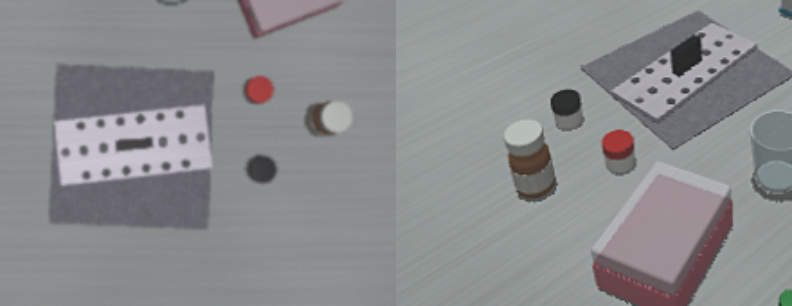

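The plate lies well on the mat. Black is at crop (262,169), which is top pixel (405,244), and red at (260,90); neither has moved.

arm_command:
  plan: [-0.0148, -0.004, 0, 0, -0.0296, -0.0079, 0, 0, -0.0296, -0.0079, 0, 0, -0.0296, -0.0079, 0, 0, -0.0296, -0.0079, 0, 0, -0.0296, -0.0079, 0, 0, -0.0296, -0.0079, 0, 0, -0.0296, -0.0079, 0, 0, -0.0296, -0.0079, 0, 0, -0.0296, -0.0079, 0, 0, -0.0296, -0.0079, 0, 0, -0.0296, -0.0079, 0, 0, -0.0296, -0.0079, 0, 0, -0.0296, -0.0079, 0, 0, -0.0296, -0.0079, 0, 0, -0.0296, -0.0079, 0, 0, -0.0296, -0.0079, 0, 0, -0.0148, -0.004, 0, 0, 0, 0, 0, 0, 0, 0, 0, 0]

```text
time_s: 35.15
ee_pos: [0.4619, -0.2799, 0.2212]
tcp_rot: [-2.09, -2.342, -0.001]
wrist_force: [-0.2, -1.1, -0.0]
width: 0.599
finger_force: 0.0
```

arm_command:
  plan: [0, 0, 0.03, 0, 0, 0, 0.04, 0, 0, 0, 0.04, 0, 0, 0, 0, 0, 0, 0, 0, 0]
  grip: 0.7

```text
time_s: 35.65
ee_pos: [0.4621, -0.2789, 0.1117]
tcp_rot: [-2.087, -2.344, -0.0]
wrist_force: [0.8, 0.5, -0.2]
width: 0.7
finger_force: 0.0
```

```bash
python3 w.py black
```

```text
[ 0.4635 -0.2804  0.1139]
(array([395.3,   8. ]), 422, [384, 0, 30, 19]) [ 0.492  -0.1443  0.034 ] tool [0.1319 0.0438 0.0798]
(array([322. , 214.1]), 1013, [300, 194, 40, 47]) [ 0.464  -0.2769  0.034 ] tool [0.0035 0.0007 0.0799]
(array([401.3, 352. ]), 32610, [169, 240, 469, 160]) [ 0.5417 -0.3862  0.034 ] tool [-0.114   0.0654  0.0802]
(array([105.4, 355.1]), 10198, [0, 284, 178, 116]) [ 0.299  -0.4213  0.034 ] tool [-0.121  -0.1798  0.0798]
```

arm_command:
  plan: [0.002, 0, 0.025, 0, 0, 0, 0.025, 0, 0, 0, 0.02, 0, 0, 0, 0.012, 0, 0, 0, 0.006, 0, 0, 0, 0, 0, 0, 0, 0, 0]

```text
time_s: 36.4
ee_pos: [0.4634, -0.2795, 0.0257]
tcp_rot: [2.089, 2.342, 0.0]
wrist_force: [1.4, -0.2, 0.8]
width: 0.702
finger_force: 0.0
```

arm_command:
  plan: [0, 0, 0, 0, 0, 0, 0, 0, 0, 0, 0, 0, 0, 0, 0, 0, 0, 0, 0, 0, 0, 0, 0, 0]
  grip: 0

```text
time_s: 37.0
ee_pos: [0.4631, -0.2794, 0.0253]
tcp_rot: [2.09, 2.343, 0.0]
wrist_force: [-0.1, -0.2, 5.6]
width: 0.391
finger_force: 30.3
```

arm_command:
  plan: [0, 0, -0.015, 0, 0, 0, -0.03, 0, 0, 0, -0.03, 0, 0, 0, -0.04, 0, 0, 0, -0.04, 0, 0, 0, -0.04, 0, 0.015, 0.0045, 0, 0, 0.0305, 0.0091, 0, 0, 0.0305, 0.0091, 0, 0, 0.0305, 0.0091, 0, 0, 0.0305, 0.0091, 0, 0, 0.0305, 0.0091, 0, 0, 0.0305, 0.0091, 0, 0, 0.0305, 0.0091, 0, 0, 0.0305, 0.0091, 0, 0, 0.0305, 0.0091, 0, 0, 0.0305, 0.0091, 0, 0, 0.0305, 0.0091, 0, 0, 0.0305, 0.0091, 0, 0, 0.0305, 0.0091, 0, 0]

```text
time_s: 39.0
ee_pos: [0.5367, 0.1456, 0.2184]
tcp_rot: [-2.09, -2.344, 0.002]
wrist_force: [1.0, -0.6, -1.2]
width: 0.386
finger_force: 29.9
```

arm_command:
  plan: [0.0305, 0.0091, 0, 0, 0.009, 0.002, 0, 0, 0, 0, 0, 0, 0, 0, 0, 0, 0, 0, 0, 0]

```text
time_s: 39.5
ee_pos: [0.5438, 0.1834, 0.219]
tcp_rot: [2.093, 2.343, -0.001]
wrist_force: [-0.6, 0.5, 0.0]
width: 0.393
finger_force: 30.0
```

```bash
python3 -c "
from h import *
np.set_printoptions(precision=4,suppress=True)
p,R,o=tool(); print(p,'to slot',R.T@(np.array([.545,.184,.067])-p))
W=Cam('wrist')
for b in W.blobs((110,120,40),(130,255,255),60)[0]: print(b[0],b[1],W.on([b[0]],.075))"; python3 pots.py
```

```text
[0.5438 0.1834 0.219 ] to slot [0.0006 0.0014 0.152 ]
red ([array([ 0.5616, -0.2786,  0.0314])], array([[ 0.5616, -0.2777,  0.034 ]]))
blue ([], None)
black ([], None)
tool [0.544  0.1835 0.2192] [[-0.1122  0.9937 -0.0002]
 [ 0.9937  0.1122  0.0001]] q [ 0.2087  0.1712  0.1649  1.5645 -0.0002  1.6671]
```

arm_command:
  plan: [0.0006, 0.001, 0.025, 0, 0, 0, 0.025, 0, 0, 0, 0.025, 0, 0, 0, 0.025, 0, 0, 0, 0.025, 0, 0, 0, 0.015, 0, 0, 0, 0.006, 0, 0, 0, 0.004, 0, 0, 0, 0.002, 0, 0, 0, 0, 0, 0, 0, 0, 0]

```text
time_s: 40.75
ee_pos: [0.5457, 0.1855, 0.0682]
tcp_rot: [2.09, 2.343, 0.003]
wrist_force: [0.2, -0.7, -1.0]
width: 0.393
finger_force: 30.0
```

arm_command:
  plan: [0, 0, 0, 0, 0, 0, 0, 0, 0, 0, 0, 0, 0, 0, 0, 0, 0, 0, -0.015, 0, 0, 0, -0.03, 0, 0, 0, -0.04, 0, 0, 0, -0.04, 0, 0, 0, -0.03, 0, 0, 0, 0, 0, 0, 0, 0, 0]
  grip: 0.6

```text
time_s: 41.85
ee_pos: [0.5449, 0.1854, 0.2234]
tcp_rot: [2.091, 2.344, 0.002]
wrist_force: [-0.9, 0.2, -0.3]
width: 0.599
finger_force: 0.0
```

```bash
python3 -c "
from h import *
np.set_printoptions(precision=4,suppress=True)
p,R,o=tool(); print(p, 'to red',R.T@(np.array([.5616,-.278,.0254])-p))
W=Cam('wrist','w5'); print(W.proj([[.5394,.2337,.075],[.545,.184,.075],[.545,.184,.058]]))"
```

```text
[0.5449 0.1854 0.2234] to red [-0.4624 -0.0364  0.1978]
[[318.4022 138.0757]
 [318.3024 193.1746]
 [318.2536 188.8516]]
```

View pics/w5.png

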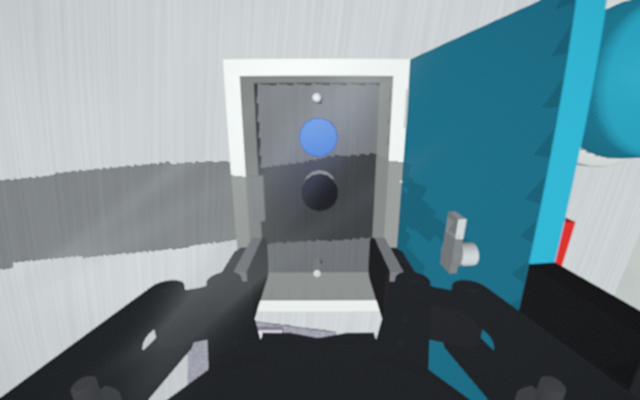

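Blue (318,137) and black (319,190) stand upright on the floor. Now red.

arm_command:
  plan: [-0.0148, -0.0024, 0, 0, -0.0305, -0.0024, 0, 0, -0.0305, -0.0024, 0, 0, -0.0305, -0.0024, 0, 0, -0.0305, -0.0024, 0, 0, -0.0305, -0.0024, 0, 0, -0.0305, -0.0024, 0, 0, -0.0305, -0.0024, 0, 0, -0.0305, -0.0024, 0, 0, -0.0305, -0.0024, 0, 0, -0.0305, -0.0024, 0, 0, -0.0305, -0.0024, 0, 0, -0.0305, -0.0024, 0, 0, -0.0305, -0.0024, 0, 0, -0.0305, -0.0024, 0, 0, -0.0206, 0, 0, 0, 0, 0, 0, 0, 0, 0, 0, 0]

```text
time_s: 43.7
ee_pos: [0.5603, -0.2784, 0.2201]
tcp_rot: [-2.09, -2.34, 0.001]
wrist_force: [-0.2, 0.4, 0.6]
width: 0.596
finger_force: 0.0
```

arm_command:
  plan: [0, 0, 0.03, 0, 0, 0, 0.04, 0, 0, 0, 0.04, 0, 0, 0, 0, 0, 0, 0, 0, 0]
  grip: 0.62

```text
time_s: 44.2
ee_pos: [0.5606, -0.2766, 0.1111]
tcp_rot: [-2.087, -2.343, 0.001]
wrist_force: [0.3, 0.1, -0.4]
width: 0.621
finger_force: 0.0
```

```bash
python3 w.py red
```

```text
[ 0.5623 -0.2779  0.1137]
(array([319.6, 216. ]), 1483, [296, 194, 45, 47]) [ 0.5609 -0.2759  0.034 ] tool [ 0.0022 -0.0012  0.0797]
```

arm_command:
  plan: [0.001, 0, 0.025, 0, 0, 0, 0.025, 0, 0, 0, 0.02, 0, 0, 0, 0.012, 0, 0, 0, 0.006, 0, 0, 0, 0, 0, 0, 0, 0, 0]

```text
time_s: 44.95
ee_pos: [0.5628, -0.2779, 0.0259]
tcp_rot: [2.089, 2.342, 0.001]
wrist_force: [-0.2, -0.6, 0.8]
width: 0.618
finger_force: 0.0
```

arm_command:
  plan: [0, 0, 0, 0, 0, 0, 0, 0, 0, 0, 0, 0, 0, 0, 0, 0, 0, 0, 0, 0, 0, 0, 0, 0]
  grip: 0

```text
time_s: 45.55
ee_pos: [0.5626, -0.2779, 0.0257]
tcp_rot: [2.089, 2.342, 0.001]
wrist_force: [0.1, -0.0, 5.5]
width: 0.389
finger_force: 30.3
```

arm_command:
  plan: [0, 0, -0.015, 0, 0, 0, -0.03, 0, 0, 0, -0.03, 0, 0, 0, -0.04, 0, 0, 0, -0.04, 0, 0, 0, -0.04, 0, 0.015, 0.0026, 0, 0, 0.0305, 0.0026, 0, 0, 0.0305, 0.0026, 0, 0, 0.0305, 0.0026, 0, 0, 0.0305, 0.0026, 0, 0, 0.0305, 0.0026, 0, 0, 0.0305, 0.0026, 0, 0, 0.0305, 0.0026, 0, 0, 0.0305, 0.0026, 0, 0, 0.0305, 0.0026, 0, 0, 0.0305, 0.0026, 0, 0, 0.0305, 0.0026, 0, 0, 0.0305, 0.0026, 0, 0]

```text
time_s: 47.45
ee_pos: [0.5509, 0.1066, 0.2185]
tcp_rot: [-2.09, -2.344, 0.001]
wrist_force: [-0.5, -0.5, -0.6]
width: 0.39
finger_force: 30.0
```

arm_command:
  plan: [0.02, 0.001, 0, 0, 0.01, 0, 0, 0, 0, 0, 0, 0, 0, 0, 0, 0, 0, 0, 0, 0]

```text
time_s: 47.95
ee_pos: [0.5495, 0.134, 0.2189]
tcp_rot: [2.093, 2.343, -0.001]
wrist_force: [0.5, 0.0, -0.5]
width: 0.385
finger_force: 30.0
```

```bash
python3 -c "
from h import *
np.set_printoptions(precision=4,suppress=True)
p,R,o=tool(); print(p,'to slot',R.T@(np.array([.5507,.1343,.067])-p),o['width'])"
```

```text
[0.5495 0.134  0.2189] to slot [0.0002 0.0013 0.1519] 0.3854846868191396
```

arm_command:
  plan: [0, 0.001, 0.025, 0, 0, 0, 0.025, 0, 0, 0, 0.025, 0, 0, 0, 0.025, 0, 0, 0, 0.025, 0, 0, 0, 0.015, 0, 0, 0, 0.006, 0, 0, 0, 0.004, 0, 0, 0, 0.002, 0, 0, 0, 0, 0, 0, 0, 0, 0]

```text
time_s: 49.05
ee_pos: [0.5513, 0.1353, 0.0682]
tcp_rot: [2.09, 2.343, 0.003]
wrist_force: [-0.4, 0.0, -0.9]
width: 0.387
finger_force: 30.0
```

arm_command:
  plan: [0, 0, 0, 0, 0, 0, 0, 0, 0, 0, 0, 0, 0, 0, 0, 0, 0, 0, -0.015, 0, 0, 0, -0.03, 0, 0, 0, -0.04, 0, 0, 0, -0.04, 0, 0, 0, -0.04, 0, 0, 0, -0.04, 0, 0, 0, -0.04, 0, 0, 0, -0.017, 0, 0, 0, 0, 0, 0, 0, 0, 0]
  grip: 0.6

```text
time_s: 50.45
ee_pos: [0.5506, 0.1352, 0.3294]
tcp_rot: [2.091, 2.344, 0.001]
wrist_force: [0.2, 0.7, -0.3]
width: 0.598
finger_force: 0.0
```

```bash
python3 -c "
from h import *
np.set_printoptions(precision=4,suppress=True)
p,R,o=tool(); print(p,R[:,:2].T)
W=Cam('wrist','w6'); print(W.proj([[.5394,.2337,.075],[.545,.184,.075],[.5507,.1343,.075]]))
T=Cam('top'); cv2.imwrite('pics/c6.png',np.hstack([W.im[:300,150:550],cv2.resize(T.im[100:275,90:300],None,fx=1.7143,fy=1.7143)[:300]]))"
```

```text
[0.5506 0.1352 0.3294] [[-0.1137  0.9935  0.    ]
 [ 0.9935  0.1137  0.0011]]
[[318.1446  88.2453]
 [318.0851 131.3879]
 [318.1078 171.864 ]]
```

View pics/c6.png

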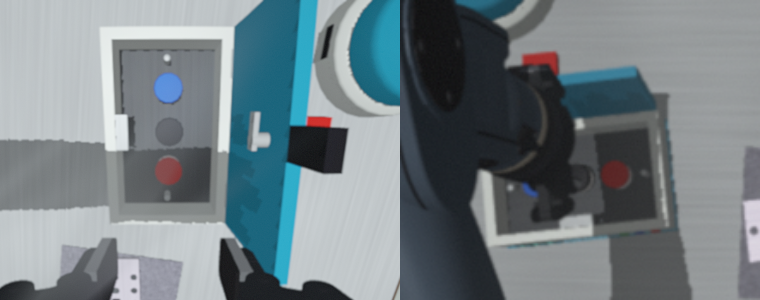

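Blue, black and red all stand upright at the predicted spots: (168,88), (169,131) and (168,171) in the crop. Now back to the lid handle.

arm_command:
  plan: [0, 0, 0, -0.13, 0, 0, 0, -0.13, 0, 0, 0, -0.13, 0, 0, 0, -0.13, 0, 0, 0, -0.13, 0, 0, 0, -0.13, 0, 0, 0, -0.13, 0, 0, 0, -0.13, 0, 0, 0, -0.13, 0, 0, 0, -0.13, 0, 0, 0, -0.13, 0, 0, 0, -0.14, -0.02, 0.01, 0, 0, -0.02, 0.01, 0, 0, -0.02, 0.01, 0, 0, -0.02, 0.01, 0, 0, -0.02, 0.01, 0, 0, 0, 0, 0, 0, 0, 0, 0, 0]

```text
time_s: 52.45
ee_pos: [0.6436, 0.1961, 0.3261]
tcp_rot: [0.178, -3.131, 0.002]
wrist_force: [-0.9, 0.5, 0.7]
width: 0.599
finger_force: 0.0
```

```bash
python3 -c "
from h import *
np.set_printoptions(precision=4,suppress=True)
p,R,o=tool(); print(p,R[:,:2].T,'to handle',R.T@(np.array([.6435,.196,.270])-p))
W=Cam('wrist'); print(W.proj([[.645,.196,.285]]))
g=cv2.cvtColor(W.im,cv2.COLOR_BGR2GRAY); cv2.imwrite('pics/w7.png',W.im)"
```

```text
[0.6436 0.1961 0.3261] [[-0.9935 -0.1133  0.0053]
 [-0.1133  0.9936 -0.0007]] to handle [-0.0002 -0.0001  0.0561]
[[317.7916 240.4752]]
```

View pics/w7.png

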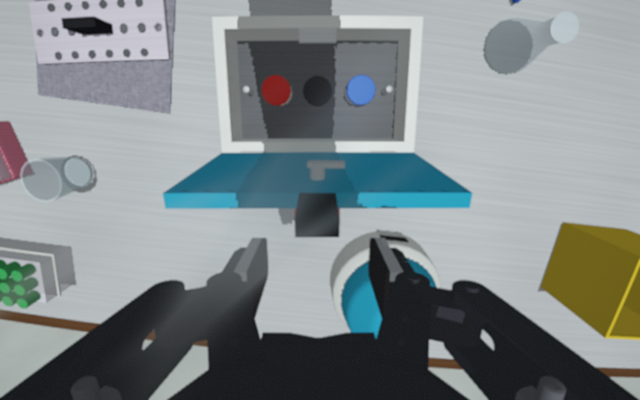

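The tab is centred laterally at (317,215), and the pots stand at (277,91), (317,91) and (361,91). Gripping and shutting.

arm_command:
  plan: [0, 0, 0.02, 0, 0, 0, 0.02, 0, 0, 0, 0.015, 0, 0, 0, 0, 0, 0, 0, 0, 0]

```text
time_s: 53.0
ee_pos: [0.6433, 0.1957, 0.2748]
tcp_rot: [0.177, -3.137, 0.0]
wrist_force: [-0.0, 0.8, -0.0]
width: 0.604
finger_force: 0.0
```

arm_command:
  plan: [0, 0, 0, 0, 0, 0, 0, 0, 0, 0, 0, 0, 0, 0, 0, 0, 0, 0, 0, 0, 0, 0, 0, 0]
  grip: 0
  force: 40

```text
time_s: 53.6
ee_pos: [0.6446, 0.1956, 0.2762]
tcp_rot: [-0.177, 3.133, -0.001]
wrist_force: [-0.8, -1.7, 6.0]
width: 0.292
finger_force: 41.7
```

arm_command:
  plan: [0.0072, 0, -0.001, 0, 0.0073, 0, -0.0007, 0, 0.0073, 0, -0.0004, 0, 0.0073, 0, -0.0001, 0, 0.0073, 0, 0.0002, 0, 0.0073, 0, 0.0005, 0, 0.0073, 0, 0.0008, 0, 0.0072, 0, 0.0011, 0, 0.0072, 0, 0.0014, 0, 0.0071, 0, 0.0017, 0, 0.007, 0, 0.002, 0, 0.0069, 0, 0.0023, 0, 0.0068, 0, 0.0026, 0, 0.0067, 0, 0.0029, 0, 0.0066, 0, 0.0032, 0, 0.0064, 0, 0.0035, 0, 0.0063, 0, 0.0037, 0, 0.0061, 0, 0.004, 0, 0.0059, 0, 0.0043, 0, 0.0058, 0, 0.0045, 0]

```text
time_s: 55.6
ee_pos: [0.509, 0.1799, 0.2413]
tcp_rot: [-0.177, 3.13, -0.002]
wrist_force: [-1.0, -3.4, 11.3]
width: 0.295
finger_force: 43.9
```

arm_command:
  plan: [0.0056, 0, 0.0048, 0, 0.0054, 0, 0.005, 0, 0.0051, 0, 0.0052, 0, 0.0049, 0, 0.0054, 0, 0.0047, 0, 0.0056, 0, 0.0044, 0, 0.0058, 0, 0.0042, 0, 0.006, 0, 0.0039, 0, 0.0062, 0, 0.0037, 0, 0.0063, 0, 0.0034, 0, 0.0065, 0, 0.0031, 0, 0.0066, 0, 0.0028, 0, 0.0067, 0, 0.0025, 0, 0.0069, 0, 0.0022, 0, 0.007, 0, 0.0019, 0, 0.0071, 0, 0.0016, 0, 0.0071, 0, 0.0013, 0, 0.0072, 0, 0.001, 0, 0.0072, 0, 0.0007, 0, 0.0073, 0, 0.0004, 0, 0.0073, 0]

```text
time_s: 57.6
ee_pos: [0.4424, 0.1722, 0.1094]
tcp_rot: [0.177, -3.13, 0.005]
wrist_force: [-5.8, -5.0, 5.0]
width: 0.294
finger_force: 43.9
```

arm_command:
  plan: [0, 0, 0.002, 0, 0, 0, 0.002, 0, 0, 0, 0.002, 0, 0, 0, 0, 0, 0, 0, 0, 0]

```text
time_s: 58.1
ee_pos: [0.4423, 0.1722, 0.1043]
tcp_rot: [0.178, -3.129, 0.005]
wrist_force: [-9.0, -5.2, 7.1]
width: 0.296
finger_force: 44.3
```

arm_command:
  plan: [0, 0, 0.002, 0, 0, 0, 0.002, 0, 0, 0, 0.002, 0, 0, 0, 0, 0]

```text
time_s: 58.5
ee_pos: [0.4423, 0.1723, 0.1041]
tcp_rot: [0.178, -3.132, 0.005]
wrist_force: [-19.8, -8.8, 33.0]
width: 0.293
finger_force: 47.2
```

Solid stop, so the lid is shut. Release, rise, move over the knob and check.

arm_command:
  plan: [0, 0, -0.005, 0, 0, 0, 0, 0, 0, 0, 0, 0, 0, 0, 0, 0, 0, 0, -0.03, 0, 0, 0, -0.04, 0, 0, 0, -0.04, 0, 0, 0, -0.035, 0, 0, 0, 0, 0, 0, 0, 0, 0]
  grip: 0.6

```text
time_s: 59.5
ee_pos: [0.4462, 0.1738, 0.2486]
tcp_rot: [-0.178, 3.135, 0.001]
wrist_force: [0.3, 0.1, -0.4]
width: 0.603
finger_force: 0.0
```

```bash
python3 -c "
from h import *
np.set_printoptions(precision=4,suppress=True)
p,R,o=tool(); print(p,R[:,:2].T,'to knob',R.T@(np.array([.507,.180,.143])-p))
W=Cam('wrist','w8');S=Cam('scene'); cv2.imwrite('pics/c8.png',np.hstack([W.im[100:350,150:500],cv2.resize(S.im[100:240,320:480],None,fx=1.7858,fy=1.7858)[:250]]))
for b in W.blobs((0,120,60),(8,255,255))[0]: print(b,W.on([b[0]],.145))
"
```

```text
[0.4462 0.1738 0.2486] [[-0.9936 -0.113  -0.0013]
 [-0.113   0.9936  0.0004]] to knob [-0.061  -0.0008  0.1057]
(array([234.9, 202.7]), 27, [231, 201, 9, 4]) [[0.4506 0.1092 0.145 ]]
(array([315.4, 268.4]), 1162, [295, 253, 44, 33]) [[0.4999 0.1777 0.145 ]]
```

View pics/c8.png

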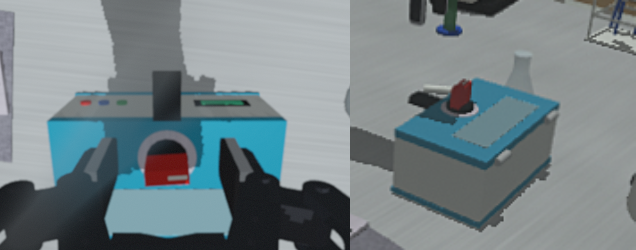

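The lid is shut flat, and the knob bar at crop (167,170) is still crosswise, as after its release. Gripping it from the side now.

arm_command:
  plan: [-0.02, 0, 0, 0, -0.02, 0, 0, 0, -0.021, -0.001, 0, 0, 0, 0, 0, 0.13, 0, 0, 0, 0.13, 0, 0, 0, 0.13, 0, 0, 0, 0.13, 0, 0, 0, 0.13, 0, 0, 0, 0.13, 0, 0, 0, 0.13, 0, 0, 0, 0.13, 0, 0, 0, 0.13, 0, 0, 0, 0.13, 0, 0, 0, 0.13, 0, 0, 0, 0.14, 0, 0, 0.025, 0, 0, 0, 0.025, 0, 0, 0, 0, 0, 0, 0, 0, 0]
  grip: 0.45

```text
time_s: 61.5
ee_pos: [0.505, 0.1792, 0.1963]
tcp_rot: [-2.089, -2.342, 0.006]
wrist_force: [-1.2, 0.2, 0.3]
width: 0.451
finger_force: 0.0
```

arm_command:
  plan: [0, 0, 0.02, 0, 0, 0, 0.02, 0, 0, 0, 0.014, 0, 0, 0, 0, 0, 0, 0, 0, 0]

```text
time_s: 62.0
ee_pos: [0.5066, 0.1795, 0.145]
tcp_rot: [2.091, 2.344, 0.001]
wrist_force: [-0.2, -0.8, 0.5]
width: 0.451
finger_force: 0.0
```

arm_command:
  plan: [0, 0, 0, 0, 0, 0, 0, 0, 0, 0, 0, 0, 0, 0, 0, 0, 0, 0, 0, 0, 0, 0, 0, 0]
  grip: 0
  force: 30

```text
time_s: 62.6
ee_pos: [0.5089, 0.1795, 0.1462]
tcp_rot: [2.089, 2.341, 0.007]
wrist_force: [5.9, 0.2, 1.2]
width: 0.16
finger_force: 35.4
```

arm_command:
  plan: [0, 0, 0, -0.13, 0, 0, 0, -0.13, 0, 0, 0, -0.13, 0, 0, 0, -0.13, 0, 0, 0, -0.13, 0, 0, 0, -0.13, 0, 0, 0, -0.13, 0, 0, 0, -0.13, 0, 0, 0, -0.13, 0, 0, 0, -0.13, 0, 0, 0, -0.13, 0, 0, 0, -0.14, 0, 0, 0, -0.04, 0, 0, 0, 0, 0, 0, 0, 0]

```text
time_s: 64.1
ee_pos: [0.5094, 0.1798, 0.1462]
tcp_rot: [-0.235, 3.125, 0.002]
wrist_force: [6.2, 1.1, -0.2]
width: 0.152
finger_force: 37.8
```

arm_command:
  plan: [0, 0, 0, 0, 0, 0, 0, 0, 0, 0, 0, 0, 0, 0, -0.03, 0, 0, 0, -0.03, 0, 0, 0, -0.04, 0, 0, 0, -0.04, 0, 0.03, 0, 0, 0, 0.03, 0, 0, 0, 0.03, 0, 0, 0, 0, 0, 0, 0, 0, 0, 0, 0]
  grip: 0.45

```text
time_s: 65.3
ee_pos: [0.417, 0.1658, 0.2844]
tcp_rot: [-0.241, 3.132, 0.0]
wrist_force: [-0.8, -0.2, 0.1]
width: 0.452
finger_force: 0.0
```

```bash
python3 -c "
from h import *
W=Cam('wrist');T=Cam('top'); cv2.imwrite('pics/c9.png',np.hstack([W.im[100:350,150:500],cv2.resize(T.im[140:300,90:360],None,fx=1.5625,fy=1.5625)[:250]]))
print(sensors.get_obs()['wrist_force'])"
```

```text
[ 0.14860241 -0.06027295 -0.03319187]
```

View pics/c9.png

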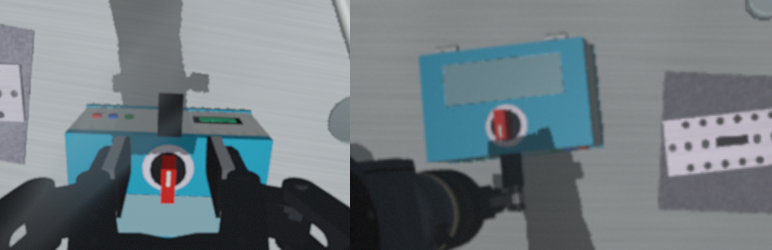

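The bar again lies front to back with its white mark forward, so the knob is locked. The lid is shut and the plate is on the mat.

```bash
python3 -c "
from workcell import job_done; print(job_done())"
```

```text
the job is handed in; nothing more can be done
None
```

I handed the job in at about 65 s; the interface did not report a verdict. In the last pictures the plate lay flat on the mat, the lid was shut and the knob was locked. The three pots present (red, black, blue; no green) stood upright in the chamber just before the lid was shut, and I never touched the bottle, tip box or beaker.

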